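Snap the control board onto its standoffs

TASK

Take the circuit board from the black tray by its heat sink and lay it over the four standoffs in the open grey housing, its connector towards the end wall with the cable slot. Then press it home with your fingertips, near the standoffs and one end after the other, until every standoff has clicked through and the board sits flush on all four; keep the board roughly level and never press with more than about 25 newtons, which would overload the soft mounts underneath. Leave the other things on the bench alone.

Things in the scene. Friction and masses are not known exactly. Their poses are not given: they have to be found in the camera images.
- board: Loose circuit board, dark green, 130 (x) x 94 (y) x 4 mm, about 0.12 kg, starts flat in parts_tray. Origin: centre of its underside; z up; +x points to its connector end, away from the robot. Four round 12 mm through holes at x = +-54, y = +-36 mm. Parts on top: black connector 10 x 34 x 9 mm at x = +34, y = 0; small parts to 13 mm up at x = -12 and +14, y = +-38.
- sink_top (a point): Centre of the top of the finned aluminium heat sink in the middle of the board, 36 mm above the board's underside. The sink is 40 mm along the board's x and 28 mm along y, solid, 32 mm high: grip it across y.
- end_far (a point): On the board's top face, between the two holes of the connector end (x = +54, y = 0, z = 4 mm in the board's axes). The strip from |x| = 42 mm to the end, between and round the holes, is bare: press here.
- end_near (a point): The same at the other end (x = -54, y = 0, z = 4 mm).
- parts_tray: Black open tray fixed to the bench, 160 (x) x 124 (y) x 14 mm, walls 4 mm, floor 4 to 5 mm thick. Origin: centre of its underside.
- housing: Open grey instrument housing fixed to the bench, 170 (x) x 134 (y) mm, walls 6 mm thick and 36 mm high. Origin: centre of its underside; its +x end wall (far from the robot) has a 54 mm wide cable slot. Yaw within +-0.3 rad.
- carrier: Plate 150 x 114 x 4 mm in the housing, same axes, with four white snap standoffs at x = +-54, y = +-36 mm. Origin: centre of its underside, 22 mm above the bench. It stands on soft rubber mounts: it sinks straight down under a press and rises again, by many mm at the 25 N that is the most it may bear.
- hole0 (a point): Centre of the board's far left (+x, +y) hole, on the underside, in the board's axes.
- seat0 (a point): Centre of the carrier's far left (+x, +y) standoff at shoulder height, 40 mm above the bench; hole0 belongs on it. A seated board's underside is level with it. Standoff: 15 mm post; on its shoulder a 9 mm pin that tapers upward, and two springy prongs in arrowhead form, tips 15 mm above the shoulder, widest (15.6 mm) 6 mm above it.
- hole1 (a point): Centre of the board's far right (+x, -y) hole, on the underside, in the board's axes.
- seat1 (a point): Centre of the carrier's far right (+x, -y) standoff at shoulder height, 40 mm above the bench; hole1 belongs on it. A seated board's underside is level with it. The prong tips guide a hole in from about 2.5 mm off; a laid board rests on them, underside about 9 mm above the shoulders.
- hole2 (a point): Centre of the board's near left (-x, +y) hole, on the underside, in the board's axes.
- seat2 (a point): Centre of the carrier's near left (-x, +y) standoff at shoulder height, 40 mm above the bench; hole2 belongs on it. A seated board's underside is level with it. A standoff resists with roughly 7 to 9 N, then clicks as its prongs spring out over the board's top; two at one end can be pressed together, all four at once take too much force.
- hole3 (a point): Centre of the board's near right (-x, -y) hole, on the underside, in the board's axes.
- seat3 (a point): Centre of the carrier's near right (-x, -y) standoff at shoulder height, 40 mm above the bench; hole3 belongs on it. A seated board's underside is level with it.
- cup: Bystander: lidded specimen cup, 65 mm diameter, 65 mm high. Origin: centre of its underside.
- bottle: Bystander: small capped reagent bottle, 34 mm diameter, 61 mm high. Origin: centre of its underside.
- vial: Bystander: small capped vial, 23 mm diameter, 58 mm high. Origin: centre of its underside.

How it is judged:
By the outcome, as a careful person would: the job done as asked, in the order asked, and still so for the second after the job is handed in, with the robot touching nothing.
It also fails if it takes over 64 s, if anything falls off the work surface, if the arm or the gripper's body presses on something with over 40 N, if the wrist force passes 120 N, or if a joint passes its speed limit or range.

ROBOT

A 6-joint arm with a two-finger parallel gripper is mounted at the origin on a cart in front of the work surface, level with it; the furniture and walls round the work are solid. World frame = base frame: x ahead of the robot, y to its left, z up, the work surface at z = 0. Lengths are in mm, angles in degrees, forces in N, time in s.
With the tool pointing down it reaches from about 350 to 850 mm from the base axis. Payload 8.1 kg.
Tool frame: the origin (TCP) lies between the finger pads; the fingertips stand 11 mm ahead of it and the grasp point (between the pads) lies 8 mm behind it; z points along the fingers, y is the line along which they close (so a half turn about z gives the same grasp; the last joint's range is limited). The gripper opens to 85 mm and grips with 20 to 120 N. Pads are 22 mm wide; open, the fingers measure 114 mm over their backs; the gripper's body (76 mm by 85 mm) begins 54 mm behind the grasp point. The pads swing forward as they close: fully open they stand 13 mm farther back than shut.
Start: joints at [71.826, 7.471, 85.268, -0, 87.261, -4.893], TCP at [137.815, 583.962, 210.492] pointing down, gripper open.
Joint ranges: [-169.43, 169.43], [-51.17, 129.36], [1.28, 143.12], [-76.62, 256.62], [0, 156.53], [-152.29, 152.29]. Speed limits (degrees/s): [136.94, 136.94, 159.86, 180, 180, 180].

INTERFACE

Orientations are given as [roll, pitch, yaw] about the fixed x, y, z axes, in that order (R = Rz(yaw) Ry(pitch) Rx(roll)).
In Python, from bench import r, snapshot, get_calibration gives the robot as it stands.
- The arm moves only by the tool step_arm, never from a script. Its argument "rows" is a list of rows, each a list of 2 entries, a list of its own where there are three numbers: the shift along the tool's x, y, z in mm, then the turn about the tool's z in degrees. In form: [[[tx, ty, tz], yaw], ...]. A call has 1 to 12 rows; each row is the pose to reach, as a shift and turn from the pose commanded when the call began, along the tool's axes at that moment; what a row does not reach only later rows make up. A row lasts 1/10 s, in which the tool goes at most 50 mm and 8.59 degrees, less where a joint would pass 70% of its speed; a pose out of reach is approached as far as the arm can. A call with a gripper value outside its range is refused whole. "fingers" is the opening, from 0 (shut) to 1 (fully open), set as the call begins (left out, the last holds). The fingers move at their own pace and stop on an object; "squeeze" is the grip in N (left out, the last holds). Time passes only in rows, so rows that repeat a pose let the fingers close. It gives the time, the measured TCP pose, the force, the opening and the grip force at its end, in the units of the state.
- r.sense(): the state, without advancing time (a new reading comes with each control period).
- snapshot(name): name is "scene" or "top" or "wrist"; returns the picture (480x640x3 uint8, blue, green, red); there is no depth.
- get_calibration(name): a dict with "fovy" (degrees; the focal length in pixels is half the picture's height over the tangent of half this angle, whatever the lens; pixels are square), "cx", "cy" (the principal point, pixels), "dist" ([k1, k2, p1, p2, k3] as OpenCV has them; the pictures are not rectified), "eye" and "orientation" of the camera in the world. Camera axes: x right, y up, looking along -z (the intrinsics and any distortion apply to the point x, -y, -z); pixel columns grow to the right and rows downward; lengths in mm; the calibration is good to about 2 mm. A picture is of the moment at which its call begins: read the wrist's pose just before it. get_calibration takes no time and is no camera call; for the wrist camera it gives the pose at the moment of the call.
- r.hand_in(): hands the job in; it is judged then, once.
The state is a dict: "time": time; "joint_pos": joint angles; "qd": joint speeds; "joint_efforts": joint torques, N m; "tool_pos": TCP position; "tcp_rot": TCP orientation; "ft_force": force on the tool from outside, world axes, zero at the start; "wrist_torque": the same for the moment, N m; "finger_gap": finger opening in mm; "grip_force": force on a finger pad.
Only numpy, scipy, OpenCV 4.12 (cv2) and the standard library are available. Lean on these libraries where they do the work, as an engineer would, in place of code of your own. Each camera call takes 0.05 s, during which the arm holds its last target. There are 200 camera calls.

## Working session

There is one attempt and no reset: what is moved stays moved. The work goes in short steps, Python scripts to look and compute and a tool call to move; the robot and the scene stay as the last step left them, time stands still between calls to the robot, and variables do not carry over. Pictures are saved under pics/ and viewed, at most 10 in all, crops included, and the job is handed in when it is done.

Besides the shell and the picture viewer there is one more tool, called after "Request:" by a JSON object that holds its "name" and its "arguments", one argument or row to a line. step_arm: Moves the arm, as the interface text tells. Its arguments: {"type":"object","properties":{"rows":{"type":"array"},"fingers":{"type":"number"},"squeeze":{"type":"number"}},"required":["rows"]}

```bash
mkdir -p pics; ls; python3 - <<'E'
from bench import r,snapshot,get_calibration
import cv2
for n in("top","scene"):
    print(n,get_calibration(n)); cv2.imwrite(f"pics/{n}0.png",snapshot(n))
print(r.sense()); print(get_calibration("wrist"))
E
```

```text
pics
top {'fovy': 57.86043017597091, 'cx': 321.19428284773926, 'cy': 236.4160348884046, 'dist': array([-0.07439784,  0.        ,  0.        ,  0.        ,  0.        ]), 'eye': array([ 420.26347479,  -13.29384478, 1174.59381848]), 'orientation': array([ 5.62648356e+00, -1.98306802e-02, -9.12854344e+01])}
scene {'fovy': 44.317284178861456, 'cx': 311.77815297634766, 'cy': 232.75063115385984, 'dist': array([-0.07707537,  0.        ,  0.        ,  0.        ,  0.        ]), 'eye': array([ -77.94559554, -814.41625097,  890.8302656 ]), 'orientation': array([ 51.07336314,   1.26180661, -36.14737527])}
{'time': 0.1, 'joint_pos': array([ 7.18267347e+01,  7.51099623e+00,  8.53246340e+01, -1.36251082e-03,
        8.72615259e+01, -4.89115580e+00]), 'qd': array([-0.01229991,  0.03134256, -0.13439631, -0.0115086 , -0.07014837,
       -0.03043826]), 'joint_efforts': array([ 1.20946628e-03, -5.70956969e+01, -5.01939797e+01, -2.43937830e-04,
        8.28504941e-03,  8.14027271e-05]), 'tool_pos': array([137.64574148, 583.44143655, 209.53183859]), 'tcp_rot': array([-1.79903082e+02, -6.92794484e-03,  1.66717951e+02]), 'ft_force': array([-0.01269861, -0.34274251, -0.23552462]), 'wrist_torque': array([ 0.02448972,  0.00686574, -0.01711793]), 'grip_force': 0.0, 'finger_gap': 85.74906030044865}
{'fovy': 67.39163155640904, 'cx': 317.8982659424846, 'cy': 238.91512812035933, 'dist': array([-0.06479653,  0.        ,  0.        ,  0.        ,  0.        ]), 'eye': array([ 66.02287048, 599.89478689, 372.71334632]), 'orientation': array([-1.69476540e+01,  6.42950039e-02,  7.66705251e+01])}
```

View pics/top0.png

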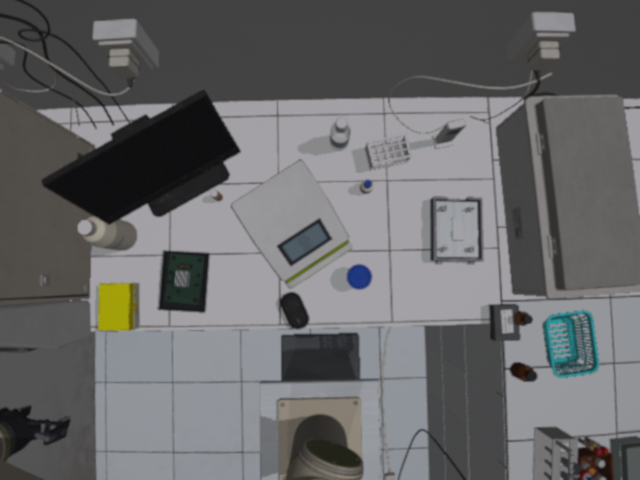

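View pics/scene0.png

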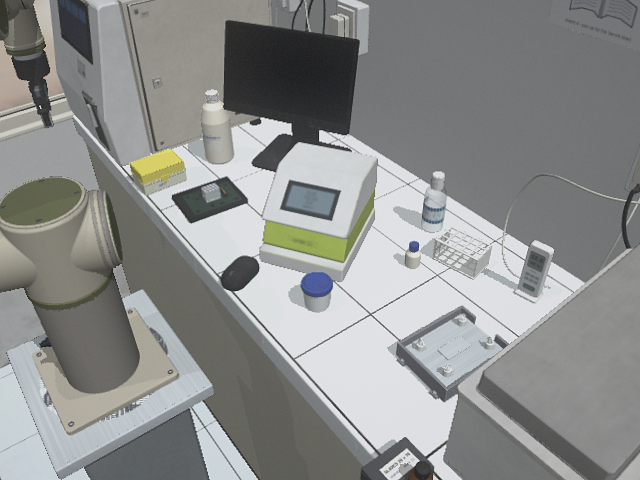

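The top view shows the board in its tray near (185,280), with the sink at (182,276), and the housing near (457,230). The analyser stands between them at (290,225), and the cup is at (359,277). Next I'll turn these pixels into rough positions.

```bash
cat > h.py <<'E'
from bench import r,snapshot,get_calibration
import cv2,numpy as np
from scipy.spatial.transform import Rotation as R
def intr(c):
    f=240/np.tan(np.radians(c["fovy"]/2)); return np.array([[f,0,c["cx"]],[0,f,c["cy"]],[0,0,1]])
def ray(c,px,z):
    p=cv2.undistortPoints(np.array(px,float).reshape(-1,1,2),intr(c),np.array(c["dist"]))[:,0]
    d=np.c_[p[:,0],-p[:,1],-np.ones(len(p))]@R.from_euler("xyz",c["orientation"],degrees=True).as_matrix().T
    e=np.array(c["eye"]); return e+d*((z-e[2])/d[:,2])[:,None]
def proj(c,P):
    M=R.from_euler("xyz",c["orientation"],degrees=True).as_matrix()
    q=(np.atleast_2d(P)-c["eye"])@M; q=q*[1,-1,-1]
    return cv2.projectPoints(q,np.zeros(3),np.zeros(3),intr(c),np.array(c["dist"]))[0][:,0]
def totool(P):
    "world point -> shift in tool axes from the present pose"
    s=r.sense(); return R.from_euler("xyz",s["tcp_rot"],degrees=True).inv().apply(np.array(P)-s["tool_pos"])
E
python3 - <<'E'
from h import *
np.set_printoptions(precision=1,suppress=True)
c=get_calibration("top")
print("tray",ray(c,[(165,251),(209,254),(206,311),(159,309)],14))
print("sink",ray(c,[(182,276)],41))
print("housing",ray(c,[(431,198),(481,197),(483,263),(432,261)],36))
print("cup,bottle,vial",ray(c,[(359,276),(340,125),(366,186)],60))
print("analyser",ray(c,[(301,161),(351,240),(289,285),(233,206)],150))
s=r.sense();print(R.from_euler("xyz",s["tcp_rot"],degrees=True).as_matrix())
E
```

```text
tray [[504.4 406.8  14. ]
 [493.8 286.4  14. ]
 [342.1 294.6  14. ]
 [349.2 422.   14. ]]
sink [[435.8 351.   41. ]]
housing [[ 629.  -311.9   36. ]
 [ 629.2 -448.1   36. ]
 [ 452.1 -443.    36. ]
 [ 460.8 -306.5   36. ]]
cup,bottle,vial [[ 426.1 -110.6   60. ]
 [ 826.7  -72.8   60. ]
 [ 659.8 -136.2   60. ]]
analyser [[705.5  28.8 150. ]
 [511.1 -86.3 150. ]
 [408.3  62.2 150. ]
 [599.1 193.7 150. ]]
[[-1.   0.2 -0. ]
 [ 0.2  1.  -0. ]
 [ 0.  -0.  -1. ]]
```

Request:
{"name": "step_arm", "arguments": {
  "rows": [
    [[-40,-18,0],-2],
    [[-85,-38,0],-4],
    [[-130,-60,0],-6],
    [[-175,-80,0],-8],
    [[-220,-100,0],-9],
    [[-265,-121,0],-9],
    [[-310,-142,0],-9],
    [[-343,-157,0],-9],
    [[-343,-157,0],-9],
    [[-343,-157,0],-9]
  ]
}}

```text
time: 1.1
tool_pos: [435.8, 351.6, 209.9]
tcp_rot: [-180.0, -0.1, 175.6]
ft_force: [-0.7, 1.1, -0.2]
finger_gap: 85.4
grip_force: 0.0
```

```bash
python3 - <<'E'
from h import *
import pickle
c=get_calibration("wrist"); im=snapshot("wrist"); cv2.imwrite("pics/w1.png",im); pickle.dump(c,open("w1.pkl","wb"))
s=r.sense(); print(s["time"],s["tool_pos"],s["tcp_rot"])
E
```

```text
1.15 [435.11946179 352.35400549 209.99554907] [-1.79983158e+02 -6.47298496e-02  1.75682081e+02]
```

View pics/w1.png

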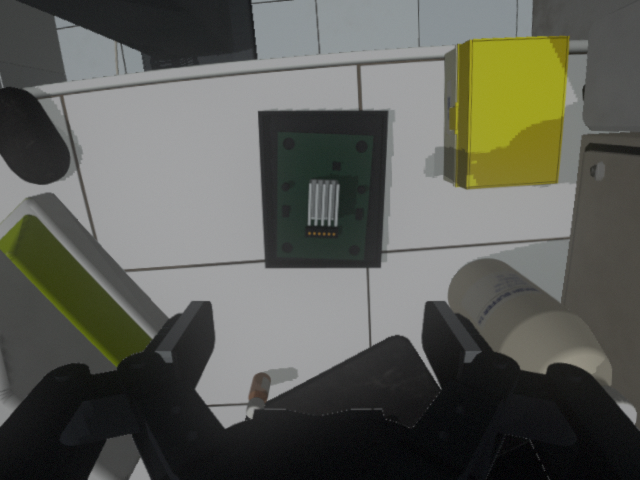

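The wrist view is turned round, with the robot at the top. The board is at (323,197), its holes are near (288,144), (361,146), (287,247) and (358,249), and the sink top is at about (324,193).

```bash
python3 - <<'E'
from h import *
import pickle
np.set_printoptions(precision=1,suppress=True)
im=cv2.imread("pics/w1.png");c=pickle.load(open("w1.pkl","rb"))
g=im[:,:,1].astype(int)-im[:,:,2]
m=(g>15).astype(np.uint8); m[:,:255]=0;m[:,395:]=0;m[:105]=0;m[270:]=0
n,l,st,ce=cv2.connectedComponentsWithStats(m);k=1+st[1:,4].argmax()
cnt=cv2.findContours((l==k).astype(np.uint8),0,2)[0][0]
W=ray(c,cv2.convexHull(cnt)[:,0],8.7)[:,:2].astype(np.float32)
rc=cv2.minAreaRect(W);print("board rect",rc)
H=[]
big=cv2.cvtColor(im,cv2.COLOR_BGR2GRAY)
for x,y in [(287,247),(358,249),(288,144),(361,146)]:
    p=255-big[y-9:y+10,x-9:x+10].astype(float); p=np.clip(p-(p.max()-15),0,None)
    yy,xx=np.mgrid[-9:10,-9:10]; H.append((x+(p*xx).sum()/p.sum(),y+(p*yy).sum()/p.sum()))
H=np.array(H);Wh=ray(c,H,6.7);print(H,Wh)
print("centre",Wh.mean(0),"yaw",np.degrees(np.arctan2(*( (Wh[:2].mean(0)-Wh[2:].mean(0))[[1,0]]))))
w=(im.min(2)>130).astype(np.uint8);w[:,:295]=0;w[:,350:]=0;w[:160]=0;w[240:]=0
b=cv2.minAreaRect(cv2.findNonZero(w));print(b,cv2.boundingRect(cv2.findNonZero(w)))
E
```

```text
board rect ((404.8500061035156, 356.1197509765625), (0.709670901298523, 4.248592853546143), 40.44871520996094)
[[287.8 246.3]
 [357.7 248.6]
 [289.  143.8]
 [360.4 146.5]] [[479.3 315.1   6.7]
 [487.6 389.7   6.7]
 [373.2 327.1   6.7]
 [381.3 397.4   6.7]]
centre [430.3 357.3   6.7] yaw -5.288038716019662
((323.0072021484375, 203.84121704101562), (27.698673248291016, 38.36947250366211), 2.6025619506835938) (309, 185, 29, 39)
```

Request:
{"name": "step_arm", "arguments": {
  "rows": [
    [[5,5,30],1.3],
    [[5,5,70],1.3],
    [[5,5,110],1.3],
    [[5,5,145],1.3],
    [[5,5,170],1.3],
    [[5,5,180],1.3],
    [[5,5,184],1.3],
    [[5,5,184],1.3],
    [[5,5,184],1.3]
  ]
}}

```text
time: 2.05
tool_pos: [432.0, 358.8, 28.4]
tcp_rot: [179.9, 0.1, 174.4]
ft_force: [-0.5, 0.1, 0.7]
finger_gap: 85.6
grip_force: 0.0
```

Request:
{"name": "step_arm", "arguments": {
  "rows": [
    [[0,0,0],0],
    [[0,0,0],0],
    [[0,0,0],0],
    [[0,0,0],0],
    [[0,0,0],0],
    [[0,0,0],0],
    [[0,0,0],0],
    [[0,0,0],0]
  ],
  "fingers": 0,
  "squeeze": 50
}}

```text
time: 2.85
tool_pos: [430.9, 357.7, 26.4]
tcp_rot: [-180.0, -0.0, 174.4]
ft_force: [-0.1, -0.6, -0.3]
finger_gap: 0.1
grip_force: 0.0
```

The fingers shut on nothing, so I'm taking a look.

```bash
python3 - <<'E'
from h import *
import pickle
c=get_calibration("wrist"); im=snapshot("wrist"); pickle.dump(c,open("w2.pkl","wb"));cv2.imwrite("pics/w2.png",im)
s=snapshot("scene")[120:260,120:300]; s=cv2.resize(s,(617,480),interpolation=cv2.INTER_CUBIC)
cv2.imwrite("pics/c2.png",cv2.resize(np.hstack([im,s]),(800,306)))
s=r.sense(); print(s["tool_pos"],s["finger_gap"],c["eye"],c["orientation"])
E
```

```text
[430.93179011 357.71177968  26.4327412 ] 0.18042921926986427 [357.60398607 364.05996641 189.60919024] [-1.69549099e+01 -2.29620880e-02  8.43697046e+01]
```

View pics/c2.png

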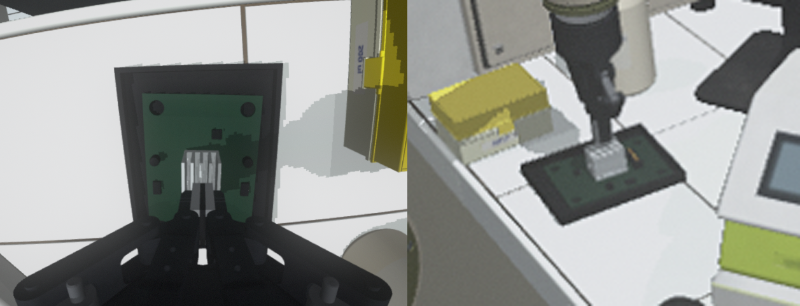

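```bash
python3 - <<'E'
from h import *
import pickle
np.set_printoptions(precision=1,suppress=True)
c=pickle.load(open("w2.pkl","rb"))
print("holes near",ray(c,[(245,170),(388,171)],6.7))
print("tips proj",proj(c,[(431,357.7,15.4),(431,357.7,34),(431,357.7,60)]))
print("sink expected", proj(c,[(411,355,41),(411,371,41),(450,355,41)]))
print("sink near top edge px", ray(c,[(292,236),(345,238)],41))
cv2.imwrite("pics/c3.png",cv2.resize(cv2.imread("pics/w2.png")[130:400,180:460],(800,771))[:600])
E
```

```text
holes near [[373.3 325.6   6.7]
 [380.9 397.4   6.7]]
tips proj [[319.4 276.5]
 [319.6 291.8]
 [319.9 319.5]]
sink expected [[309.2 257.9]
 [345.5 254.5]
 [317.9 335.2]]
sink near top edge px [[400.3 348.7  41. ]
 [403.4 371.4  41. ]]
```

View pics/c3.png

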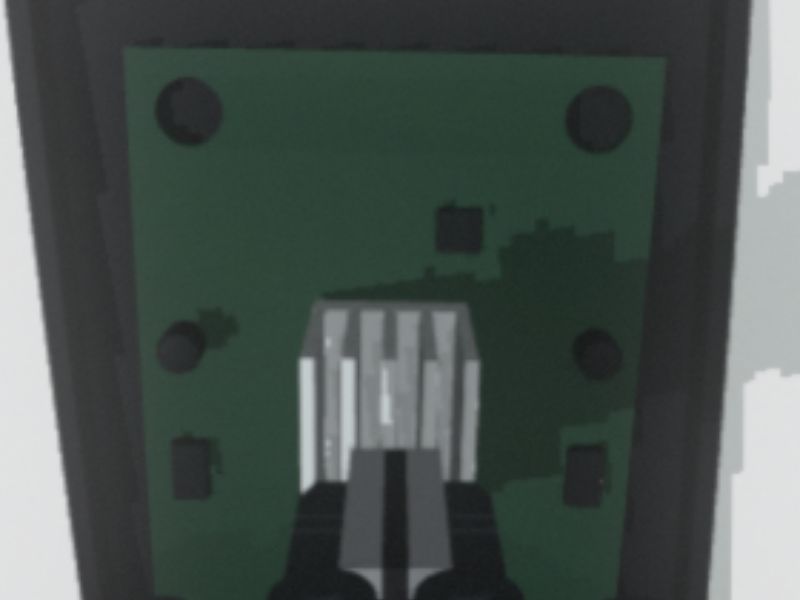

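```bash
python3 - <<'E'
from h import *
import pickle
np.set_printoptions(precision=1,suppress=True)
c=pickle.load(open("w2.pkl","rb")); s=get_calibration("scene"); c1=pickle.load(open("w1.pkl","rb"))
for z in (15,30,41,50): print(z,"scene",ray(s,[(208.5,187)],z)[0],"wrist",ray(c,[(319,287)],z)[0])
print("w1 tips open",proj(c1,[(435+d,352+y,z) for z in(199,212,225) for d in(-11,11) for y in(-43,43)]))
E
```

```text
15 scene [443.7 395.4  15. ] wrist [437.1 356.9  15. ]
30 scene [434.8 374.7  30. ] wrist [430.3 357.5  30. ]
41 scene [428.2 359.5  41. ] wrist [425.3 357.9  41. ]
50 scene [422.8 347.   50. ] wrist [421.2 358.3  50. ]
w1 tips open [[235.5 261.3]
 [402.1 249. ]
 [241.5 299.7]
 [402.4 288.3]
 [229.7 270.7]
 [408.2 257.7]
 [236.3 311.4]
 [408.2 299.3]
 [222.9 281.5]
 [415.2 267.7]
 [230.4 324.7]
 [414.9 311.9]]
```

Both views put the closed fingertips at about z = 41, just on top of the sink, which is roughly 25 mm higher than the reported TCP implies. I'll open, go lower, and check again.

Request:
{"name": "step_arm", "arguments": {
  "rows": [
    [[0,0,0],0],
    [[0,0,0],0],
    [[0,0,0],0],
    [[0,0,0],0],
    [[0,0,0],0],
    [[0,0,5],0],
    [[0,0,10],0],
    [[0,0,15],0],
    [[0,0,15],0],
    [[0,0,15],0]
  ],
  "fingers": 1
}}

```text
time: 3.95
tool_pos: [430.7, 357.5, 11.1]
tcp_rot: [-180.0, -0.0, 174.4]
ft_force: [0.3, 0.3, -0.6]
finger_gap: 85.4
grip_force: 0.0
```

```bash
python3 - <<'E'
from h import *
import pickle
c=get_calibration("wrist"); im=snapshot("wrist"); pickle.dump(c,open("w3.pkl","wb"));cv2.imwrite("pics/w3.png",im)
S=snapshot("scene");cv2.imwrite("pics/s3.png",S);s=cv2.resize(S[120:260,120:300],(617,480),interpolation=cv2.INTER_CUBIC)
cv2.imwrite("pics/c4.png",cv2.resize(np.vstack([im[:,:617],s]),(463,600)) if 0 else cv2.resize(np.hstack([im,s]),(800,306)))
s=r.sense(); print(s["tool_pos"],s["ft_force"],s["finger_gap"])
E
```

```text
[431.08708115 357.78444386  11.60695869] [-0.3264292   0.73170951 -0.43803709] 85.0897999422671
```

View pics/c4.png

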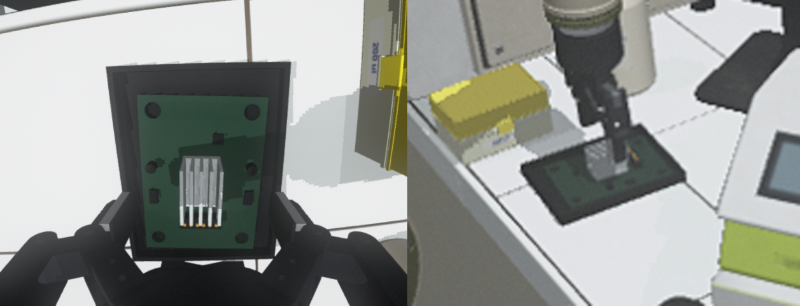

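The open fingers now straddle the sink with clearance. I'll go down 5 more and close.

Request:
{"name": "step_arm", "arguments": {
  "rows": [
    [[0,0,5],0],
    [[0,0,5],0],
    [[0,0,5],0],
    [[0,0,5],0],
    [[0,0,5],0],
    [[0,0,5],0],
    [[0,0,5],0]
  ],
  "fingers": 0,
  "squeeze": 50
}}

```text
time: 4.75
tool_pos: [431.2, 357.9, 6.8]
tcp_rot: [180.0, 0.0, 174.4]
ft_force: [0.7, 0.6, 1.7]
finger_gap: 26.6
grip_force: 50.7
```

Request:
{"name": "step_arm", "arguments": {
  "rows": [
    [[0,0,-5],0],
    [[0,0,-15],0],
    [[0,0,-35],0],
    [[0,0,-65],0],
    [[0,0,-105],0],
    [[0,0,-145],0],
    [[0,0,-185],0],
    [[0,0,-225],0],
    [[0,0,-260],0],
    [[0,0,-280],0],
    [[0,0,-290],0],
    [[0,0,-290],0]
  ]
}}

```text
time: 5.95
tool_pos: [431.4, 358.0, 298.3]
tcp_rot: [179.9, 0.1, 174.4]
ft_force: [0.4, 0.5, -2.1]
finger_gap: 26.9
grip_force: 50.3
```

```bash
python3 - <<'E'
from h import *
import pickle
np.set_printoptions(precision=1,suppress=True)
t=get_calibration("top");s=get_calibration("scene")
for z in (100,130,160,190,220):print(z,ray(t,[(304,242)],z)[0],ray(s,[(310,200)],z)[0])
st=r.sense();c=get_calibration("wrist"); im=snapshot("wrist"); pickle.dump((c,st),open("w4.pkl","wb"));cv2.imwrite("pics/w4.png",im)
print(st["tool_pos"],st["ft_force"],st["finger_gap"])
g=get_calibration("wrist")
# refine housing using top: bright/dark print corners later
E
```

```text
100 [513.1  27.  100. ] [553.   85.8 100. ]
130 [510.5  25.8 130. ] [529.1  51.7 130. ]
160 [507.9  24.7 160. ] [505.2  17.5 160. ]
190 [505.3  23.6 190. ] [481.2 -16.6 190. ]
220 [502.7  22.5 220. ] [457.3 -50.8 220. ]
[431.4 358.  298.3] [ 0.4  0.5 -2.1] 26.917635234819336
```

View pics/w4.png

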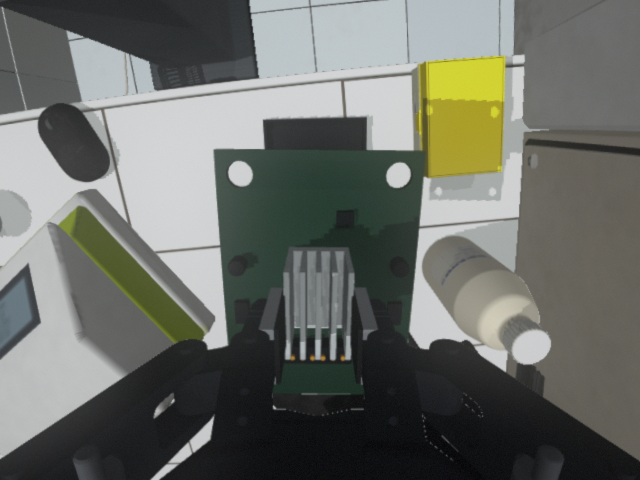

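The board is held square. The near holes show at (240,174) and (398,175), and the analyser's screen is at about z = 155. I'll carry it over at z = 298 to a spot from which the wrist camera sees the housing.

Request:
{"name": "step_arm", "arguments": {
  "rows": [
    [[-5,-15,0],0],
    [[-15,-50,0],0],
    [[-27,-95,0],0],
    [[-39,-140,0],0],
    [[-52,-185,0],0],
    [[-65,-230,0],0],
    [[-78,-275,0],0],
    [[-90,-320,0],0],
    [[-103,-365,0],0],
    [[-116,-410,0],0],
    [[-127,-450,0],0],
    [[-133,-475,0],0]
  ]
}}

```text
time: 7.2
tool_pos: [515.7, -131.5, 294.1]
tcp_rot: [-180.0, -0.2, 174.3]
ft_force: [1.3, 0.9, -1.3]
finger_gap: 26.7
grip_force: 50.3
```

Request:
{"name": "step_arm", "arguments": {
  "rows": [
    [[-4,-12,0],0],
    [[-4,-12,0],0],
    [[-4,-12,0],0],
    [[-4,-12,0],0],
    [[-4,-12,0],0]
  ]
}}

```text
time: 7.7
tool_pos: [520.0, -139.0, 296.6]
tcp_rot: [180.0, 0.0, 174.5]
ft_force: [0.4, -0.4, -0.9]
finger_gap: 26.6
grip_force: 50.3
```

```bash
python3 - <<'E'
from h import *
import pickle
np.set_printoptions(precision=2,suppress=True)
st=r.sense();c=get_calibration("wrist"); im=snapshot("wrist"); pickle.dump((c,st),open("w5.pkl","wb"));cv2.imwrite("pics/w5.png",im)
print(st["time"],st["tool_pos"],st["tcp_rot"])
cv2.imwrite("pics/c5.png",cv2.resize(im[60:360,0:400],(800,600),interpolation=cv2.INTER_CUBIC))
E
```

```text
7.7 [ 519.99 -139.04  296.61] [179.99   0.01 174.52]
```

View pics/c5.png

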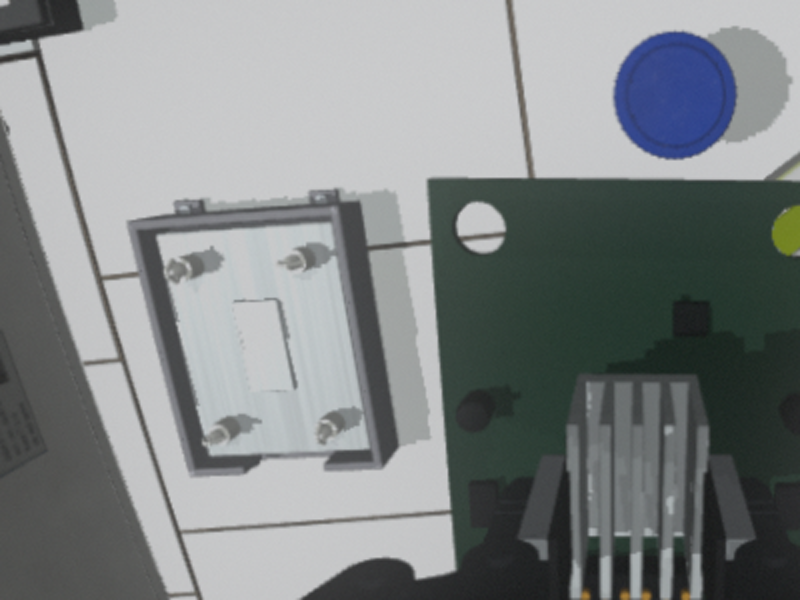

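The wrist view shows the housing with the cable slot at the far end (crop (290,462)). The standoff tips are near crop (172,270), (288,262), (212,438) and (326,434). The board's near-right hole is at (481,228).

```bash
cat >> h.py <<'E'
def fit(M,W):
    "2-D rigid fit model->world: yaw deg, origin, residuals"
    M,W=np.array(M,float),np.array(W)[:,:2]
    rot,_=R.align_vectors(np.c_[W-W.mean(0),np.zeros(len(W))],np.c_[M-M.mean(0),np.zeros(len(M))])
    A=rot.as_matrix()[:2,:2]; o=W.mean(0)-A@M.mean(0)
    return np.degrees(np.arctan2(A[1,0],A[0,0])),o,W-(M@A.T+o)
E
python3 - <<'E'
from h import *
import pickle
np.set_printoptions(precision=1,suppress=True)
c,st=pickle.load(open("w5.pkl","rb"))
im=cv2.imread("pics/w5.png")
px=lambda P:np.array(P,float)/2+[0,60]
S=[(-54,-36),(-54,36),(54,-36),(54,36)]
print("tips55",fit(S,ray(c,px([(172,271),(288,262),(212,438),(326,434)]),54)))
print("shoulder40",fit(S,ray(c,px([(186,265),(302,260),(226,430),(338,424)]),40)))
C=[(-85,-67),(-85,67),(85,-67),(85,67)]
print("wall36",fit(C,ray(c,px([(128,221),(360,203),(190,474),(383,468)]),36)))
# carrier plate bright mask? board near holes
c4,s4=pickle.load(open("w4.pkl","rb")); g=cv2.imread("pics/w4.png").min(2)
H=[]
for x,y in [(240,174),(398,175)]:
    m=np.zeros_like(g);m[y-20:y+21,x-20:x+21]=(g[y-20:y+21,x-20:x+21]>120)
    n,l,stt,ce=cv2.connectedComponentsWithStats(m);k=1+stt[1:,4].argmax();H.append(ce[k])
print(H)
for dz in(-10,-2,6,12,20):
    W=ray(c4,H,s4["tool_pos"][2]+dz);rel=R.from_euler("xyz",s4["tcp_rot"],degrees=True).inv().apply(W-s4["tool_pos"]);print(dz,np.linalg.norm(W[0]-W[1]),rel.tolist())
E
```

```text
tips55 (np.float64(-1.774541453934109), array([ 545.2, -375.2]), array([[ 0.7,  0.1],
       [ 0.8, -0.7],
       [-1.6, -0.7],
       [ 0. ,  1.3]]))
shoulder40 (np.float64(-1.6371297796124735), array([ 545.2, -373.8]), array([[-0.5, -0.8],
       [ 2.2, -0.2],
       [-1.2, -0.9],
       [-0.6,  2. ]]))
wall36 (np.float64(-3.840817609930851), array([ 546.8, -375.7]), array([[ 2.5, -4.5],
       [-0.8,  6.8],
       [ 0.2, -0.5],
       [-1.9, -1.8]]))
[array([240. , 173.3]), array([398. , 174.8])]
-10 75.6636670480505 [[53.686657017642986, -37.98958386815831, 9.819019339876846], [52.92005495931752, 37.67007712060997, 9.95514981797631]]
-2 72.16555652559568 [[54.60779917884646, -36.27036730984407, 1.8200982448102907], [53.876638949226724, 35.89136836607759, 1.9499350885083961]]
6 68.66744600314087 [[55.52894134004994, -34.55115075152988, -6.178822850256264], [54.83322293913591, 34.112659611545155, -6.055279640959517]]
12 66.04386311129971 [[56.21979796095255, -33.26173833279419, -12.17801367155618], [55.55066093156779, 32.77862804564585, -12.059190688060452]]
20 62.545752588844955 [[57.140940122156074, -31.542521774480004, -20.176934766622736], [56.50724492147704, 30.999919291113468, -20.064405417528366]]
```

```bash
python3 - <<'E'
from h import *
import pickle
np.set_printoptions(precision=0,suppress=True)
c,st=pickle.load(open("w5.pkl","rb"));t=get_calibration("top");s=get_calibration("scene")
print("base",ray(t,[(497,130),(515,295)],0))
for z in(0,100,200,300): print(z,"top",ray(t,[(540,100),(551,295)],z)[:,:2].ravel(),"scene",ray(s,[(480,378),(590,250)],z)[:,:2].ravel(),"wrist",ray(c,[(0,125),(42,260),(85,360)],z)[:,:2].ravel())
E
```

```text
base [[ 828. -522.    0.]
 [ 364. -541.    0.]]
0 top [ 918. -657.  360. -644.] scene [ 551. -446. 1031. -359.] wrist [ 393. -541.  580. -539.  747. -525.]
100 top [ 875. -602.  365. -590.] scene [ 480. -488.  907. -411.] wrist [ 405. -452.  551. -451.  682. -440.]
200 top [ 833. -547.  370. -536.] scene [ 410. -529.  782. -462.] wrist [ 416. -363.  522. -362.  616. -354.]
300 top [ 791. -493.  376. -483.] scene [ 339. -570.  658. -513.] wrist [ 428. -275.  493. -274.  551. -269.]
```

The cabinet face is at y ≈ -530, so there's room. Next I'll move above the housing and descend to a hover.

Request:
{"name": "step_arm", "arguments": {
  "rows": [
    [[-4,-20,0],-1],
    [[-12,-60,10],-2],
    [[-21,-105,30],-3],
    [[-30,-150,60],-4],
    [[-40,-195,95],-4.4],
    [[-46,-222,130],-4.4],
    [[-48,-232,165],-4.4],
    [[-48,-232,195],-4.4],
    [[-48,-232,210],-4.4],
    [[-48,-232,217],-4.4],
    [[-48,-232,217],-4.4],
    [[-48,-232,217],-4.4]
  ]
}}

```text
time: 8.95
tool_pos: [546.6, -376.2, 81.9]
tcp_rot: [-179.9, 0.2, 178.9]
ft_force: [-0.7, -0.6, -0.9]
finger_gap: 26.7
grip_force: 50.3
```

```bash
python3 - <<'E'
from h import *
import pickle
np.set_printoptions(precision=2,suppress=True)
st=r.sense();c=get_calibration("wrist"); im=snapshot("wrist"); pickle.dump((c,st),open("w6.pkl","wb"));cv2.imwrite("pics/w6.png",im)
print(st["time"],st["tool_pos"],st["tcp_rot"])
cv2.imwrite("pics/c6.png",np.vstack([cv2.resize(im[130:230,200:300],(400,400),interpolation=3),cv2.resize(im[130:230,350:450],(400,400),interpolation=3)]).reshape(2,400,400,3).transpose(1,0,2,3).reshape(400,800,3))
E
```

```text
8.95 [ 546.57 -376.18   81.94] [-179.88    0.15  178.87]
```

View pics/c6.png

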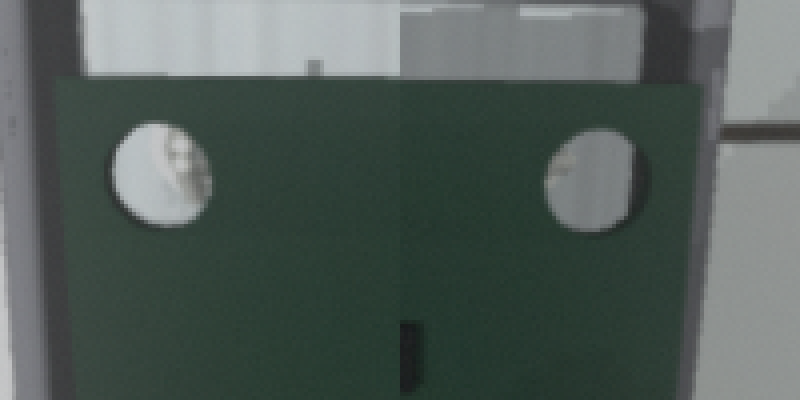

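```bash
python3 - <<'E'
from h import *
import pickle
np.set_printoptions(precision=1,suppress=True)
c,st=pickle.load(open("w6.pkl","rb"))
A=R.from_euler("z",-1.7,degrees=True).as_matrix()
for z in(40,46,54): print(z,proj(c,[A@[-54,y,0]+[545.2,-374.8,z] for y in(-36,36)]).ravel())
h=(A@[-54,0,0]+[545.2,-374.8,0]); print("near standoffs expected mid",h)
T=R.from_euler("xyz",st["tcp_rot"],degrees=True)
for y in(-36,36): print("hole proj",proj(c,T.apply([54.2,y-.2,2])+st["tool_pos"]))
print("ray at 52 of seen",ray(c,[(245,168),(389,170)],52), "shoulder bottom", ray(c,[(247,178)],40))
E
```

```text
40 [258.8 162.9 386.8 164.1]
46 [257.  163.9 388.8 165.1]
54 [254.5 165.3 391.7 166.6]
near standoffs expected mid [ 491.2 -373.2    0. ]
hole proj [[240.5 174.4]]
hole proj [[398.  174.2]]
ray at 52 of seen [[ 491.6 -414.7   52. ]
 [ 494.2 -338.2   52. ]] shoulder bottom [[ 498.5 -416.4   40. ]]
```

Request:
{"name": "step_arm", "arguments": {
  "rows": [
    [[0,0,8],0],
    [[0,0,16],0],
    [[0,0,19],0],
    [[0,0,19],0],
    [[0,0,19],0],
    [[0,0,19],0]
  ]
}}

```text
time: 9.6
tool_pos: [545.3, -376.0, 60.7]
tcp_rot: [-180.0, 0.0, 178.8]
ft_force: [0.0, 0.4, -0.3]
finger_gap: 26.5
grip_force: 50.3
```

```bash
python3 - <<'E'
from h import *
import pickle
np.set_printoptions(precision=2,suppress=True)
st=r.sense();c=get_calibration("wrist"); im=snapshot("wrist"); pickle.dump((c,st),open("w7.pkl","wb"));cv2.imwrite("pics/w7.png",im)
print(st["time"],st["tool_pos"],st["tcp_rot"],st["ft_force"])
a=[cv2.resize(im[150:200,x:x+50],(400,400),interpolation=0) for x in(215,373)]
cv2.imwrite("pics/c7.png",np.hstack(a))
E
```

```text
9.6 [ 545.3  -376.04   60.74] [-179.99    0.02  178.81] [ 0.02  0.37 -0.35]
```

View pics/c7.png

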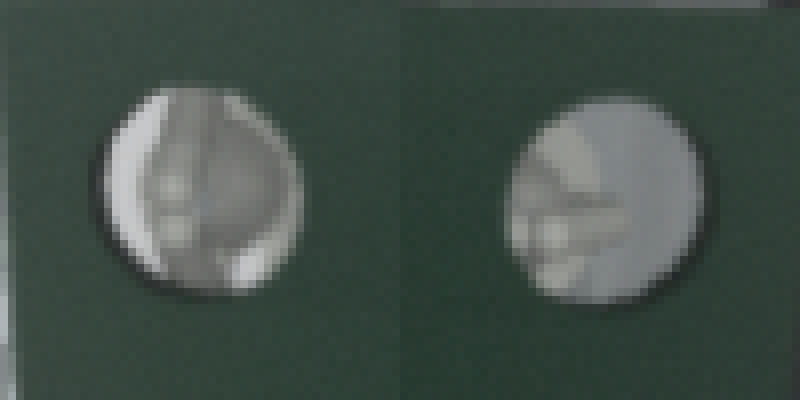

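The tips show through the holes, left tip pair at about (236.9,176) and right at about (390,179). The hole centres are at (240.2,174) and (398.6,175), so the board needs a shift of roughly 3 mm towards -y.

```bash
python3 - <<'E'
from h import *
import pickle
np.set_printoptions(precision=2,suppress=True)
c,st=pickle.load(open("w7.pkl","rb"))
for z in(53,54,55,56):
    t=ray(c,[(236.4,175.8),(389.6,178.5)],z)
    h=ray(c,[(239.7,173.5),(398.1,174.5)],st["tool_pos"][2]-1.7)
    print(z,np.linalg.norm(t[0]-t[1]),np.linalg.norm(h[0]-h[1]),t[:,:2].ravel(),(t-h)[:,:2].ravel(),(t-h).mean(0)[:2], np.degrees(np.arctan2(*(t[1]-t[0])[:2])),np.degrees(np.arctan2(*(h[1]-h[0])[:2])))
E
```

```text
53 72.61574018863885 72.2620256044579 [ 491.66 -414.32  494.53 -341.76] [ 1.71 -2.98  2.57 -2.65] [ 2.14 -2.82] 2.2584555839445897 1.589971983993974
54 72.19082277085968 72.2620256044579 [ 491.55 -414.09  494.39 -341.95] [ 1.6  -2.75  2.44 -2.85] [ 2.02 -2.8 ] 2.258455583944594 1.589971983993974
55 71.76590535308038 72.2620256044579 [ 491.43 -413.86  494.26 -342.15] [ 1.48 -2.52  2.3  -3.05] [ 1.89 -2.78] 2.258455583944602 1.589971983993974
56 71.34098793530121 72.2620256044579 [ 491.31 -413.63  494.12 -342.35] [ 1.36 -2.29  2.17 -3.24] [ 1.76 -2.77] 2.258455583944607 1.589971983993974
```

Request:
{"name": "step_arm", "arguments": {
  "rows": [
    [[-2,-3,0],0.3],
    [[-2,-3,0],0.3],
    [[-2,-3,2],0.3],
    [[-2,-3,4],0.3],
    [[-2,-3,6],0.3],
    [[-2,-3,7],0.3],
    [[-2,-3,7],0.3]
  ]
}}

```text
time: 10.35
tool_pos: [546.9, -378.8, 53.2]
tcp_rot: [180.0, -0.0, 178.5]
ft_force: [-0.1, -1.1, -0.4]
finger_gap: 26.6
grip_force: 50.3
```

Request:
{"name": "step_arm", "arguments": {
  "rows": [
    [[0,0,1],0],
    [[0,0,2],0],
    [[0,0,2],0],
    [[0,0,2],0]
  ]
}}

```text
time: 10.75
tool_pos: [547.2, -379.1, 51.7]
tcp_rot: [-180.0, 0.0, 178.5]
ft_force: [-0.7, -1.0, -0.9]
finger_gap: 26.2
grip_force: 50.4
```

Request:
{"name": "step_arm", "arguments": {
  "rows": [
    [[0,0,1],0],
    [[0,0,2],0],
    [[0,0,2],0],
    [[0,0,2],0]
  ]
}}

```text
time: 11.15
tool_pos: [547.3, -379.2, 49.9]
tcp_rot: [-180.0, 0.0, 178.5]
ft_force: [0.9, -1.1, 1.6]
finger_gap: 26.5
grip_force: 50.7
```

```bash
python3 - <<'E'
from h import *
import pickle
np.set_printoptions(precision=2,suppress=True)
F=[]
st=r.sense();c=get_calibration("wrist"); im=snapshot("wrist"); pickle.dump((c,st),open("w8.pkl","wb"));cv2.imwrite("pics/w8.png",im)
print(st["tool_pos"],r.sense()["ft_force"])
g=cv2.cvtColor(im,cv2.COLOR_BGR2GRAY)
for x in(226,384): print(g[160:190,x:x+29])
E
```

```text
[ 547.33 -379.21   49.86] [-0.45 -2.    2.94]
[[ 70  68  69  71  68  68  71  69  71  83  81  83  91  89  82  79  75  68
   68  67  66  64  65  68  66  66  65  67  66]
 [ 69  68  69  68  69  70  68  81 105 138 131 132 154 150 128 112  96  84
   74  70  67  66  65  66  65  65  64  65  64]
 [ 68  70  71  68  69  69  84 140 191 194 156 159 165 158 144 127 115 104
   98  82  72  66  65  66  65  64  67  65  64]
 [ 70  69  69  70  69  83 140 192 203 198 155 167 173 166 150 131 118 112
  114 104  89  73  66  65  65  65  64  65  65]
 [ 69  68  69  66  74 139 193 204 204 198 164 173 174 165 149 135 121 116
  120 116 110  92  77  67  65  65  63  65  63]
 [ 69  69  67  66 123 193 205 205 204 190 170 175 172 161 145 131 120 118
  122 120 118 111  96  73  66  65  63  65  64]
 [ 68  68  64 109 191 205 206 203 189 150 172 176 172 159 140 127 119 122
  122 124 123 120 114  91  72  65  64  64  63]
 [ 69  61  72 155 200 205 206 197 152 131 169 175 168 155 139 126 125 131
  130 133 133 128 124 111  92  69  65  62  62]
 [ 65  54  83 186 204 205 202 189 125 138 173 176 167 152 135 124 117 130
  130 135 13
[... 5507 characters left out ...]
147 150 150 148 140 148 150 155 157 157 158 151
  144 137 119 107  68  43  43  51  56  55  57]
 [ 56  54  54  54  60  92 128 146 149 151 152 150 153 163 165 165 162 143
  127 114  78  54  44  43  50  55  55  56  58]
 [ 55  57  55  55  55  62  91 118 126 137 146 148 152 161 158 155 142 117
  100  73  47  40  45  50  54  56  55  55  56]
 [ 54  53  54  54  54  57  60  64  71 100 120 123 127 135 122 118  93  70
   51  44  39  48  53  55  56  56  55  56  57]
 [ 54  55  53  53  56  53  55  55  55  58  60  60  66  67  57  55  47  46
   46  49  49  54  58  55  55  55  55  55  57]
 [ 55  54  52  55  53  53  55  54  53  53  55  51  51  48  47  49  47  51
   54  53  54  54  54  56  54  55  56  56  57]]
```

The tips now sit inside both holes within about 0.7 mm, and contact has begun. Releasing.

Request:
{"name": "step_arm", "arguments": {
  "rows": [
    [[-0.5,0,0],0],
    [[-0.5,0,0],0],
    [[-0.5,0,0],0],
    [[-0.5,0,0],0],
    [[-0.5,0,0],0],
    [[-0.5,0,0],0]
  ],
  "fingers": 1
}}

```text
time: 11.8
tool_pos: [547.6, -378.8, 49.4]
tcp_rot: [180.0, -0.0, 178.5]
ft_force: [-0.2, 0.2, 0.2]
finger_gap: 85.5
grip_force: 0.0
```

Request:
{"name": "step_arm", "arguments": {
  "rows": [
    [[0,0,-10],0],
    [[0,0,-30],0],
    [[0,0,-60],0],
    [[0,0,-95],0],
    [[0,0,-120],0],
    [[0,0,-130],0],
    [[0,0,-130],0],
    [[0,0,-130],0]
  ]
}}

```text
time: 12.6
tool_pos: [547.1, -378.5, 178.1]
tcp_rot: [179.9, -0.1, 178.5]
ft_force: [-0.3, 0.4, -0.5]
finger_gap: 85.5
grip_force: 0.0
```

```bash
python3 - <<'E'
from h import *
import pickle
np.set_printoptions(precision=2,suppress=True)
st=r.sense();c=get_calibration("wrist"); im=snapshot("wrist"); pickle.dump((c,st),open("w9.pkl","wb"));cv2.imwrite("pics/w9.png",im)
print(st["time"],st["tool_pos"],st["ft_force"])
b=im.astype(int);m=((b[:,:,1]-b[:,:,2]>8)&(b[:,:,1]<110)).astype(np.uint8);m=cv2.morphologyEx(m,2,np.ones((3,3)))
n,l,s,ce=cv2.connectedComponentsWithStats(m);k=1+s[1:,4].argmax();print(s[k])
q=cv2.approxPolyDP(cv2.convexHull(cv2.findContours((l==k).astype(np.uint8),0,2)[0][0]),8,True)[:,0];print(q)
# holes: non-green bits inside hull
hull=np.zeros_like(m);cv2.fillConvexPoly(hull,q,1);hm=hull*(b.min(2)>95).astype(np.uint8)
n,l,s,ce=cv2.connectedComponentsWithStats(hm)
for i in range(1,n):
    if s[i,4]>20:print(s[i],ce[i],ray(c,[ce[i]],50)[0])
A=R.from_euler("z",-2.2,degrees=True).as_matrix()
print("expect holes",proj(c,[A@[x,y,0]+[547.3,-378.8,51] for x in(-54,54) for y in(-36,36)]))
E
```

```text
12.6 [ 547.1  -378.55  178.13] [-0.34  0.44 -0.51]
[  258   141   120   152 10348]
[[258 142]
 [377 143]
 [369 271]
 [326 291]
 [279 292]
 [263 275]]
[265 148  13  14 119] [270.38 154.48] [ 491.11 -415.41   50.  ]
[357 150  13  14 114] [363.54 156.49] [ 494.67 -341.51   50.  ]
[303 201   7  57 238] [306.95 228.84] [ 553.03 -388.54   50.  ]
[298 206   7  52 210] [299.97 229.66] [ 553.58 -394.43   50.  ]
[315 207   5  51 197] [316.47 231.  ] [ 555.13 -380.61   50.  ]
[323 207   7  51 205] [325.17 231.77] [ 555.99 -373.31   50.  ]
[332 207   4  51 159] [333.43 231.52] [ 555.96 -366.36   50.  ]
[269 276  12  10  80] [274.93 281.04] [ 599.76 -418.38   50.  ]
expect holes [[273.69 155.54]
 [364.65 156.63]
 [276.55 281.58]
 [358.67 282.42]]
```

The board is laid on the prongs. I'll close the fingers and go to the far end to press.

Request:
{"name": "step_arm", "arguments": {
  "rows": [
    [[-20,-1,0],0],
    [[-45,-1.5,10],0],
    [[-54,-1.5,30],0],
    [[-54,-1.5,60],0],
    [[-54,-1.5,85],0],
    [[-54,-1.5,100],0],
    [[-54,-1.5,105],0],
    [[-54,-1.5,105],0],
    [[-54,-1.5,105],0]
  ],
  "fingers": 0
}}

```text
time: 13.55
tool_pos: [602.2, -382.4, 76.0]
tcp_rot: [-179.9, 0.1, 178.5]
ft_force: [-0.1, 0.2, 0.0]
finger_gap: -0.0
grip_force: 0.0
```

Request:
{"name": "step_arm", "arguments": {
  "rows": [
    [[0,0,3],0],
    [[0,0,6],0],
    [[0,0,9],0],
    [[0,0,12],0],
    [[0,0,15],0],
    [[0,0,18],0],
    [[0,0,20],0],
    [[0,0,20],0]
  ]
}}

```text
time: 14.35
tool_pos: [601.3, -381.6, 53.9]
tcp_rot: [180.0, -0.0, 178.5]
ft_force: [-0.5, -0.6, 0.4]
finger_gap: 0.4
grip_force: 0.0
```

Request:
{"name": "step_arm", "arguments": {
  "rows": [
    [[0,0,2],0],
    [[0,0,4],0],
    [[0,0,6],0],
    [[0,0,8],0],
    [[0,0,10],0],
    [[0,0,10],0]
  ]
}}

```text
time: 14.95
tool_pos: [601.3, -381.6, 43.9]
tcp_rot: [180.0, -0.0, 178.5]
ft_force: [-0.5, 0.4, -0.5]
finger_gap: -0.2
grip_force: 0.0
```

Request:
{"name": "step_arm", "arguments": {
  "rows": [
    [[0,0,1.5],0],
    [[0,0,3],0],
    [[0,0,4.5],0],
    [[0,0,4.5],0]
  ]
}}

```text
time: 15.35
tool_pos: [601.4, -381.7, 39.6]
tcp_rot: [180.0, -0.0, 178.5]
ft_force: [-0.4, 0.3, 0.6]
finger_gap: 0.1
grip_force: 0.0
```

Request:
{"name": "step_arm", "arguments": {
  "rows": [
    [[0,0,1.5],0],
    [[0,0,3],0],
    [[0,0,3],0]
  ]
}}

```text
time: 15.65
tool_pos: [601.4, -381.7, 36.6]
tcp_rot: [180.0, -0.0, 178.5]
ft_force: [0.9, 0.1, -0.3]
finger_gap: 0.2
grip_force: 0.0
```

Request:
{"name": "step_arm", "arguments": {
  "rows": [
    [[0,0,1.5],0],
    [[0,0,3],0],
    [[0,0,3],0]
  ]
}}

```text
time: 15.95
tool_pos: [601.4, -381.7, 33.6]
tcp_rot: [180.0, -0.0, 178.5]
ft_force: [0.3, -0.2, -0.2]
finger_gap: -0.1
grip_force: 0.0
```

Request:
{"name": "step_arm", "arguments": {
  "rows": [
    [[0,0,1.5],0],
    [[0,0,2.5],0],
    [[0,0,2.5],0]
  ]
}}

```text
time: 16.25
tool_pos: [601.4, -381.7, 31.2]
tcp_rot: [180.0, -0.0, 178.5]
ft_force: [-0.5, 0.4, -0.5]
finger_gap: 0.2
grip_force: 0.0
```

Request:
{"name": "step_arm", "arguments": {
  "rows": [
    [[0,0,1],0],
    [[0,0,2],0],
    [[0,0,2],0]
  ]
}}

```text
time: 16.55
tool_pos: [601.6, -381.9, 29.7]
tcp_rot: [-180.0, 0.0, 178.5]
ft_force: [-1.0, 0.4, 2.2]
finger_gap: -0.0
grip_force: 1.1
```

Request:
{"name": "step_arm", "arguments": {
  "rows": [
    [[0,0,1],0],
    [[0,0,2],0],
    [[0,0,2],0]
  ]
}}

```text
time: 16.85
tool_pos: [601.8, -382.0, 27.9]
tcp_rot: [-180.0, 0.0, 178.5]
ft_force: [-0.9, -0.4, 5.1]
finger_gap: -0.0
grip_force: 2.5
```

Contact. I'll press on in small steps and watch the force.

Request:
{"name": "step_arm", "arguments": {
  "rows": [
    [[0,0,1],0],
    [[0,0,2],0],
    [[0,0,2],0]
  ]
}}

```text
time: 17.15
tool_pos: [601.9, -382.1, 26.3]
tcp_rot: [-180.0, 0.1, 178.5]
ft_force: [-2.5, 1.2, 7.5]
finger_gap: -0.0
grip_force: 3.7
```

Request:
{"name": "step_arm", "arguments": {
  "rows": [
    [[0,0,1],0],
    [[0,0,2],0],
    [[0,0,2],0]
  ]
}}

```text
time: 17.45
tool_pos: [602.1, -382.3, 24.8]
tcp_rot: [-179.9, 0.1, 178.5]
ft_force: [-2.6, 1.4, 9.8]
finger_gap: -0.3
grip_force: 5.0
```

Request:
{"name": "step_arm", "arguments": {
  "rows": [
    [[0,0,1],0],
    [[0,0,2],0],
    [[0,0,2],0]
  ]
}}

```text
time: 17.75
tool_pos: [602.3, -382.4, 23.4]
tcp_rot: [-179.9, 0.1, 178.5]
ft_force: [-3.4, 1.8, 11.5]
finger_gap: -0.2
grip_force: 6.2
```

Request:
{"name": "step_arm", "arguments": {
  "rows": [
    [[0,0,1],0],
    [[0,0,2],0],
    [[0,0,2],0]
  ]
}}

```text
time: 18.05
tool_pos: [602.5, -382.6, 22.0]
tcp_rot: [-179.9, 0.1, 178.5]
ft_force: [-4.6, 1.8, 15.1]
finger_gap: 0.0
grip_force: 7.4
```

Request:
{"name": "step_arm", "arguments": {
  "rows": [
    [[0,0,1],0],
    [[0,0,1],0]
  ]
}}

```text
time: 18.25
tool_pos: [602.6, -382.8, 21.3]
tcp_rot: [-179.9, 0.1, 178.5]
ft_force: [-4.6, 2.3, 15.5]
finger_gap: 0.1
grip_force: 8.0
```

Request:
{"name": "step_arm", "arguments": {
  "rows": [
    [[0,0,1],0],
    [[0,0,1],0]
  ]
}}

```text
time: 18.45
tool_pos: [602.8, -382.9, 20.2]
tcp_rot: [-179.9, 0.2, 178.5]
ft_force: [-1.1, 0.4, 3.0]
finger_gap: 0.2
grip_force: 1.2
```

It clicked: the force fell from 15.5 to 3 N at the height expected for seated. I'll press a little more to confirm the seating.

Request:
{"name": "step_arm", "arguments": {
  "rows": [
    [[0,0,1],0],
    [[0,0,2],0],
    [[0,0,2],0]
  ]
}}

```text
time: 18.75
tool_pos: [602.6, -382.9, 17.5]
tcp_rot: [-179.9, 0.1, 178.5]
ft_force: [-2.2, -0.3, 10.5]
finger_gap: 0.3
grip_force: 5.5
```

Request:
{"name": "step_arm", "arguments": {
  "rows": [
    [[0,0,1],0],
    [[0,0,2],0],
    [[0,0,2],0]
  ]
}}

```text
time: 19.05
tool_pos: [602.6, -383.0, 16.0]
tcp_rot: [-179.9, 0.1, 178.5]
ft_force: [-3.9, 1.1, 13.6]
finger_gap: 0.1
grip_force: 6.9
```

Request:
{"name": "step_arm", "arguments": {
  "rows": [
    [[0,0,1],0],
    [[0,0,2],0],
    [[0,0,2],0]
  ]
}}

```text
time: 19.35
tool_pos: [602.7, -383.0, 14.5]
tcp_rot: [-179.9, 0.1, 178.5]
ft_force: [-4.1, 1.2, 16.8]
finger_gap: -0.0
grip_force: 8.3
```

The far end is seated: the force line extrapolates to zero at TCP z ≈ 22, which is 9 mm below first contact. Now the near end.

Request:
{"name": "step_arm", "arguments": {
  "rows": [
    [[0,0,-10],0],
    [[0,0,-30],0],
    [[0,0,-55],0],
    [[0,0,-68],0],
    [[25,0,-70],0],
    [[65,0.5,-70],0],
    [[98,1,-70],0],
    [[108,1,-65],0],
    [[108,1,-50],0],
    [[108,1,-30],0],
    [[108,1,-25],0],
    [[108,1,-25],0]
  ]
}}

```text
time: 20.55
tool_pos: [493.3, -376.9, 34.3]
tcp_rot: [179.9, -0.1, 178.6]
ft_force: [0.3, -0.6, 0.8]
finger_gap: 0.1
grip_force: 0.0
```

Request:
{"name": "step_arm", "arguments": {
  "rows": [
    [[0,0,2],0],
    [[0,0,4],0],
    [[0,0,5],0],
    [[0,0,5],0]
  ]
}}

```text
time: 20.95
tool_pos: [493.8, -378.2, 31.8]
tcp_rot: [-180.0, 0.0, 178.5]
ft_force: [-0.1, -0.4, -0.5]
finger_gap: 0.2
grip_force: 0.0
```

Request:
{"name": "step_arm", "arguments": {
  "rows": [
    [[0,0,1],0],
    [[0,0,2],0],
    [[0,0,2],0]
  ]
}}

```text
time: 21.25
tool_pos: [493.8, -378.3, 29.9]
tcp_rot: [-180.0, 0.0, 178.5]
ft_force: [0.3, -0.6, 1.8]
finger_gap: -0.0
grip_force: 1.3
```

Request:
{"name": "step_arm", "arguments": {
  "rows": [
    [[0,0,1],0],
    [[0,0,2],0],
    [[0,0,2],0]
  ]
}}

```text
time: 21.55
tool_pos: [493.8, -378.3, 27.9]
tcp_rot: [-180.0, 0.0, 178.5]
ft_force: [-0.2, 1.0, 4.3]
finger_gap: 0.2
grip_force: 2.7
```

Request:
{"name": "step_arm", "arguments": {
  "rows": [
    [[0,0,1],0],
    [[0,0,2],0],
    [[0,0,2],0]
  ]
}}

```text
time: 21.85
tool_pos: [493.9, -378.4, 26.3]
tcp_rot: [-180.0, 0.0, 178.5]
ft_force: [-1.9, 1.1, 7.8]
finger_gap: -0.4
grip_force: 4.1
```

Request:
{"name": "step_arm", "arguments": {
  "rows": [
    [[0,0,1],0],
    [[0,0,2],0],
    [[0,0,2],0]
  ]
}}

```text
time: 22.15
tool_pos: [494.0, -378.7, 24.7]
tcp_rot: [-179.9, 0.1, 178.5]
ft_force: [-1.9, 1.7, 11.1]
finger_gap: 0.2
grip_force: 5.1
```

Request:
{"name": "step_arm", "arguments": {
  "rows": [
    [[0,0,1],0],
    [[0,0,2],0],
    [[0,0,2],0]
  ]
}}

```text
time: 22.45
tool_pos: [494.1, -378.8, 23.1]
tcp_rot: [-179.9, 0.1, 178.5]
ft_force: [-3.6, 1.4, 12.5]
finger_gap: 0.1
grip_force: 6.4
```

Request:
{"name": "step_arm", "arguments": {
  "rows": [
    [[0,0,1],0],
    [[0,0,1],0]
  ]
}}

```text
time: 22.65
tool_pos: [494.1, -378.9, 22.3]
tcp_rot: [-179.9, 0.1, 178.5]
ft_force: [-4.3, 1.7, 15.1]
finger_gap: -0.2
grip_force: 7.1
```

Request:
{"name": "step_arm", "arguments": {
  "rows": [
    [[0,0,1],0],
    [[0,0,1],0]
  ]
}}

```text
time: 22.85
tool_pos: [494.2, -379.0, 21.5]
tcp_rot: [-179.9, 0.1, 178.5]
ft_force: [-4.2, 2.2, 15.9]
finger_gap: -0.2
grip_force: 7.7
```

Request:
{"name": "step_arm", "arguments": {
  "rows": [
    [[0,0,1],0],
    [[0,0,1],0]
  ]
}}

```text
time: 23.05
tool_pos: [494.3, -379.2, 20.8]
tcp_rot: [-179.9, 0.1, 178.5]
ft_force: [-5.4, 2.3, 16.7]
finger_gap: 0.0
grip_force: 8.3
```

Request:
{"name": "step_arm", "arguments": {
  "rows": [
    [[0,0,1],0],
    [[0,0,1],0]
  ]
}}

```text
time: 23.25
tool_pos: [494.2, -379.0, 19.0]
tcp_rot: [-179.9, 0.1, 178.5]
ft_force: [-0.8, -1.1, 6.8]
finger_gap: -0.2
grip_force: 3.8
```

Request:
{"name": "step_arm", "arguments": {
  "rows": [
    [[0,0,0.5],0],
    [[0,0,0.5],0]
  ]
}}

```text
time: 23.45
tool_pos: [494.2, -379.0, 18.3]
tcp_rot: [-179.9, 0.1, 178.5]
ft_force: [-1.6, -0.2, 8.4]
finger_gap: -0.0
grip_force: 4.4
```

Request:
{"name": "step_arm", "arguments": {
  "rows": [
    [[0,0,1],0],
    [[0,0,2],0],
    [[0,0,3],0],
    [[0,0,4],0],
    [[0,0,4],0]
  ]
}}

```text
time: 23.95
tool_pos: [494.2, -379.1, 15.0]
tcp_rot: [-179.9, 0.1, 178.5]
ft_force: [-4.5, 1.8, 15.1]
finger_gap: 0.1
grip_force: 7.6
```

Request:
{"name": "step_arm", "arguments": {
  "rows": [
    [[0,0,-8],0],
    [[0,0,-30],0],
    [[0,0,-70],0],
    [[-15,0,-110],0],
    [[-30,0,-140],0],
    [[-30,0,-150],0],
    [[-30,0,-150],0]
  ],
  "fingers": 1
}}

```text
time: 24.65
tool_pos: [524.4, -379.4, 164.6]
tcp_rot: [-179.9, 0.1, 178.5]
ft_force: [0.2, -0.8, -0.8]
finger_gap: 85.5
grip_force: 0.0
```

```bash
python3 - <<'E'
from h import *
import pickle
np.set_printoptions(precision=1,suppress=True)
st=r.sense();c=get_calibration("wrist"); im=snapshot("wrist");cv2.imwrite("pics/w10.png",im)
print(st["time"],st["tool_pos"],st["ft_force"])
b=im.astype(int);m=((b[:,:,1]-b[:,:,2]>8)&(b[:,:,1]<110)).astype(np.uint8);m=cv2.morphologyEx(m,2,np.ones((3,3)))
n,l,s,ce=cv2.connectedComponentsWithStats(m);k=1+s[1:,4].argmax();hull=cv2.convexHull(cv2.findContours((l==k).astype(np.uint8),0,2)[0][0])
print(cv2.approxPolyDP(hull,6,True)[:,0].tolist(),s[k])
z=np.zeros_like(m);cv2.fillConvexPoly(z,hull,1);hm=z*(b.min(2)>85).astype(np.uint8)
n,l,s,ce=cv2.connectedComponentsWithStats(hm)
for i in range(1,n):
    if s[i,4]>20:print(s[i],ce[i],ray(c,[ce[i]],50)[0])
E
```

```text
24.65 [ 524.4 -379.4  164.6] [ 0.2 -0.8 -0.8]
[[377, 173], [369, 298], [327, 317], [267, 303], [260, 172]] [ 260  172  119  146 9757]
[267 175  14  19 170] [273.4 184.2] [ 490.6 -414.    50. ]
[356 179  19  14 172] [364.3 185.4] [ 493.4 -343.8   50. ]
[ 299  229   33   59 1340] [314.6 257. ] [ 551.1 -383.9   50. ]
[333 238   5  50 171] [334.7 262.1] [ 556.  -367.4   50. ]
[271 302  14   7  49] [276.6 304.4] [ 593.5 -417.7   50. ]
```

Both ends give the same force line (15 N at z ≈ 15), and the near prongs show symmetrically over the board. One check on the far pair.

Request:
{"name": "step_arm", "arguments": {
  "rows": [
    [[-20,0,-10],0],
    [[-60,0,-25],0],
    [[-90,0,-40],0],
    [[-100,0,-40],0],
    [[-100,0,-40],0],
    [[-100,0,-40],0]
  ]
}}

```text
time: 25.3
tool_pos: [621.9, -380.8, 199.6]
tcp_rot: [179.9, -0.2, 178.5]
ft_force: [-0.8, 0.2, -0.0]
finger_gap: 85.1
grip_force: 0.0
```

```bash
python3 - <<'E'
from h import *
np.set_printoptions(precision=1,suppress=True,linewidth=200)
st=r.sense();c=get_calibration("wrist"); im=snapshot("wrist");cv2.imwrite("pics/w11.png",im)
print(st["time"],st["tool_pos"])
A=R.from_euler("z",-2.1,degrees=True).as_matrix()
P=proj(c,[A@[x,y,0]+[547,-379.5,46] for x in(-54,54) for y in(-36,36)]);print(P)
b=im.min(2)
for p in P:
    x,y=p.round().astype(int); q=b[y-17:y+18,x-17:x+18]
    n,l,s,ce=cv2.connectedComponentsWithStats((q>85).astype(np.uint8)); print([(s[i].tolist(),ce[i].round(1).tolist()) for i in range(1,n) if s[i,4]>15])
# board corners (top face) at seated height vs raised: measure green edges
b=im.astype(int);m=((b[:,:,1]-b[:,:,2]>8)&(b[:,:,1]<110)).astype(np.uint8);m=cv2.morphologyEx(m,2,np.ones((3,3)))
n,l,s,ce=cv2.connectedComponentsWithStats(m);k=1+s[1:,4].argmax();h=cv2.convexHull(cv2.findContours((l==k).astype(np.uint8),0,2)[0][0]);print(cv2.approxPolyDP(h,3,True)[:,0].tolist())
for z in(44,50): print(z,proj(c,[A@[x,y,0]+[547,-379.5,z] for x in(-65,65) for y in(-47,47)]).ravel())
E
```

```text
25.3 [ 621.9 -380.8  199.6]
[[273.9  60.5]
 [362.4  61.5]
 [276.4 192. ]
 [357.5 192.7]]
[([0, 0, 35, 35, 265], [11.6, 7.9]), ([9, 8, 14, 20, 153], [15.1, 18.2])]
[([0, 0, 35, 35, 354], [24.1, 10.6]), ([8, 13, 18, 14, 161], [15.1, 19.3])]
[([0, 0, 35, 35, 319], [11.1, 25.2]), ([8, 11, 17, 12, 131], [15.6, 16.8])]
[([0, 0, 35, 35, 391], [23.4, 23.1]), ([8, 9, 12, 17, 134], [13.5, 16.8])]
[[373, 50], [367, 188], [348, 204], [275, 202], [264, 190], [259, 48]]
44 [260.4  46.5 376.1  47.8 264.7 203.7 369.  204.6]
50 [259.3  44.8 377.3  46.1 263.7 205.  369.9 205.9]
```

All four holes show prongs sprung out wider than the hole, symmetrically, so I'm handing in.

```bash
python3 -c "
from bench import r
print(r.hand_in())"
```

```text
the job is handed in; nothing more can be done
None
```

The board is on all four standoffs with its connector towards the slot end; both ends clicked in turn with readings of at most 17 N, and I handed the job in at about 25 s (no verdict returned).

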